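Park the optics in their matching nests

TASK

Clear the optical table for the night: put the lens, the post, the beam-splitter housing and the translation stage each into the black nest whose recess matches its outline, standing upright and flat on the nest's floor inside the rim. Set them down rather than dropping them, do not tip any over, and leave the clamp stand and the wrench where they are.

Things in the scene. Friction and masses are not known exactly. Their poses are not given: they have to be found in the camera images.
- lens: Mounted lens, loose: a bright aluminium disc with a glass lens seen in its top, 60 mm diameter, 40 mm high, about 0.22 kg. Origin at the centre of its underside, z up. Round: its yaw does not matter. Grip it across the diameter, fingertips at least 10 mm above its underside so that they clear the nest's rim when it is set down.
- post: Pillar post, loose: plain upright steel cylinder with a small dark hole in its top, 26 mm diameter, 70 mm high, about 0.24 kg. Origin at the centre of its underside, z up. Round: its yaw does not matter. Grip it across the diameter, well above the rim height of its nest.
- splitter: Beam-splitter housing, loose: dark metal block with round windows in its sides and a glass window with a diagonal line in its top, 46 x 46 mm, 46 mm high, about 0.22 kg. Origin at the centre of its underside, z up. x and y square to its sides; a quarter turn makes no difference. Fingertips at least 10 mm above its underside.
- stage: Small translation stage, loose: dark base plate 92 mm (x) x 40 mm (y) x 14 mm high with a bright aluminium carriage 56 mm (x) x 40 mm (y) centred on it, top at 42 mm, and a short 13 mm thick adjuster knob on the +x end of the carriage within the base's outline; about 0.38 kg. Origin at the centre of its underside, z up. x along its length; it may go in its nest either way round. Grip the carriage across its 40 mm width (y) at the middle.
- nest_wide: Fixed low black tray on the table with a grey lining; floor 3 mm above the table, rim 6 mm thick and 10 mm high, so the rim stands 7 mm above the lining. Wide round recess, 74 mm diameter (86 mm outside). Origin at the centre of its underside (table height), z up.
- nest_small: Fixed low black tray on the table with a grey lining; floor 3 mm above the table, rim 6 mm thick and 10 mm high, so the rim stands 7 mm above the lining. Small round recess, 40 mm diameter (52 mm outside). Origin at the centre of its underside (table height), z up.
- nest_square: Fixed low black tray on the table with a grey lining; floor 3 mm above the table, rim 6 mm thick and 10 mm high, so the rim stands 7 mm above the lining. Square recess 60 x 60 mm (72 x 72 mm outside). Origin at the centre of its underside (table height), z up, x and y square to its sides.
- nest_long: Fixed low black tray on the table with a grey lining; floor 3 mm above the table, rim 6 mm thick and 10 mm high, so the rim stands 7 mm above the lining. Oblong recess 106 mm (x) x 54 mm (y) (118 x 66 mm outside). Origin at the centre of its underside (table height), z up, x along its length.
- clamp_stand: Bystander, to be left alone: black base 50 mm (x) x 95 mm (y) x 26 mm high with an upright copper-brown rod 18 mm thick, top at 150 mm, and a red thumbscrew; loose, stands beyond the work. Origin at the centre of its underside.
- wrench: Bystander, to be left alone: flat steel wrench 160 mm long, loose, lying along x on the right (-y) edge of the work. Origin under its middle. (A fixed steel lens tube on two black blocks, top at 50 mm high, lies in the same way on the left edge at about y = 0.49.)

How it is judged:
By the outcome, as a careful person would: the job done as asked, in the order asked, and still so for the second after the job is handed in, with the robot touching nothing.
It also fails if it takes over 104 s, if anything falls off the work surface, if the arm or the gripper's body presses on something with over 40 N, if the wrist force passes 120 N, or if a joint passes its speed limit or range.

ROBOT

A 6-joint arm with a two-finger parallel gripper is mounted at the origin on the work surface. World frame = base frame: x ahead of the robot, y to its left, z up, the work surface at z = 0. Lengths are in m, angles in rad, forces in N, time in s.
With the tool pointing down it reaches from about 0.325 to 0.9 m from the base axis. Payload 6.1 kg.
Tool frame: the origin (TCP) lies midway between the tips of the shut fingers; the grasp point (between the pads) lies 19 mm behind it; z points along the fingers, y is the direction in which the jaws open and shut (so a half turn about z gives the same grasp; the last joint's range is limited). The gripper opens to 87 mm and grips with 3 to 60 N. Pads are 19 mm wide; open, the fingers measure 117 mm over their backs; the gripper's body (75 mm by 190 mm) begins 51 mm behind the grasp point.
Start: joints at [-1.46, 0.22, 1.526, -0, 1.395, -0.126], TCP at [0.147, -0.608, 0.223] pointing down, gripper open.
Joint ranges: [-2.98, 2.98], [-0.91, 2.08], [0.09, 2.57], [-1.24, 4.39], [0.2, 2.65], [-2.68, 2.68]. Speed limits (rad/s): [2.57, 2.57, 3.01, 3.14, 3.14, 3.14].

INTERFACE

Orientations are given as a unit quaternion [x, y, z, w].
In Python, from cell import observe, grab_frame, camera_model, sign_off gives the robot as it stands.
- The arm moves only by the tool play_rows, never from a script. Its argument "steps" is a list of rows, each a list of 5 numbers: the shift along the tool's x, y, z in units of 40 mm (1.0 is 40 mm), then the turn about the tool's z in units of 5 degrees (1.0 is 5 degrees), then the opening in per cent of the stroke, from 0 (shut) to 100 (fully open). In form: [[dx, dy, dz, yaw, grip], ...]. A call has 1 to 5 rows; each row is the pose to reach, as a shift and turn from the pose commanded when the call began, along the tool's axes at that moment; what a row does not reach only later rows make up. A row lasts 1/12 s, in which the tool goes at most 41.7 mm and 7.16 degrees, less where a joint would pass 70% of its speed; a pose out of reach is approached as far as the arm can. A call with a gripper value outside its range is refused whole. The fingers move at their own pace and stop on an object; "squeeze" is the grip in N (left out, the last holds). Time passes only in rows, so rows that repeat a pose let the fingers close. It gives the time, the measured TCP pose, the force and the opening at its end, in the units of the state.
- observe(): the state, without advancing time (a new reading comes with each control period).
- grab_frame(name): name is "scene" or "top" or "wrist"; returns (picture, depth): 400x640x3 uint8, red, green, blue; 400x640 float32, m along the optical axis (not along the pixel's ray), 0 where there is no reading.
- camera_model(name): a dict with "fx", "fy", "cx", "cy" (pixels), "distortion" ([k1, k2, p1, p2, k3] as OpenCV has them; the pictures are not rectified), "R" (3x3) and "t" (3): a world point X has camera coordinates R X + t; the wrist camera has in their place "mount" (4x4, takes a point from camera to tool coordinates, whose origin is the TCP and whose axes are the flange's). Camera axes: x right, y down, z forward; pixel columns grow to the right and rows downward; lengths in m; the calibration is good to about 2 mm. A picture is of the moment at which its call begins: read the wrist's pose just before it. camera_model takes no time and is no camera call.
- sign_off(): hands the job in, once; it reports no verdict.
The state is a dict: "time": time; "qpos": joint angles; "dq": joint speeds; "tau": joint torques, N m; "tool_pos": TCP position; "tool_rot": TCP orientation; "contact_force": force on the tool from outside, world axes, zero at the start; "torque": the same for the moment, N m; "grip_width": finger opening in m.
Only numpy, scipy, OpenCV 4.12 (cv2) and the standard library are available. Lean on these libraries where they do the work, as an engineer would, in place of code of your own. Each camera call takes 0.05 s, during which the arm holds its last target.

## Working session

There is one attempt and no reset: what is moved stays moved. The work goes in short steps, Python scripts to look and compute and a tool call to move; the robot and the scene stay as the last step left them, time stands still between calls to the robot, and variables do not carry over. Pictures are saved under pics/ and viewed, and the job is handed in when it is done.

Besides the shell and the picture viewer there is one more tool, called after "Request:" by a JSON object that holds its "op" and its "data", one argument or row to a line. play_rows: Moves the arm, as the interface text tells. Its arguments: {"type":"object","properties":{"steps":{"type":"array"},"squeeze":{"type":"number"}},"required":["steps"]}

```bash
mkdir -p pics; ls; python3 - <<'E'
from cell import *
import cv2
s=observe();print(s)
for n in("scene","top"):
    p,d=grab_frame(n);cv2.imwrite(f"pics/{n}0.png",p[:,:,::-1]);import numpy as np;np.savez(f"{n}0.npz",p=p,d=d)
    m=camera_model(n);print(m)
print(camera_model("wrist"))
E
```

```text
pics
{'time': 0.0, 'qpos': array([-1.46012602e+00,  2.21250928e-01,  1.52763016e+00, -8.30687507e-07,
        1.39468937e+00, -1.26091329e-01]), 'dq': array([ 0.0016937 ,  0.00136646,  0.00103964, -0.00050009,  0.00058668,
        0.001005  ]), 'tau': array([ 3.62900992e-04, -4.94608641e+01, -3.87380505e+01,  6.99467724e-02,
        5.70779038e-02, -1.56210981e-04]), 'tool_pos': array([ 0.14652861, -0.60693336,  0.22141181]), 'tool_rot': array([ 9.93000676e-01,  1.18104528e-01,  7.21604079e-06, -9.88877301e-04]), 'contact_force': array([-0.24540021, -0.45611689,  0.32380873]), 'torque': array([ 0.06528117,  0.01226982, -0.03897988]), 'grip_width': 0.08701716156990523}
{'fx': 411.407470126294, 'fy': 411.407470126294, 'cx': 318.69391346389824, 'cy': 202.57932964190297, 'distortion': array([-0.00013264,  0.        ,  0.        ,  0.        ,  0.        ]), 'R': array([[-0.14983708,  0.9886992 ,  0.00476803],
       [ 0.65152112,  0.1023629 , -0.7516928 ],
       [-0.74368615, -0.10952498, -0.65949617]]), 't': array([ 0.18499911, -0.34767864,  1.46227097])}
{'fx': 415.9708760310753, 'fy'
[... 199 characters left out ...]
 0.01268506],
       [-0.98180126,  0.0033271 , -0.18988211],
       [ 0.18982139, -0.01356345, -0.98172495]]), 't': array([-0.0846574 ,  0.59334755,  0.88437029])}
{'fx': 334.3904977027916, 'fy': 334.3904977027916, 'cx': 323.32882610467516, 'cy': 197.0902593696158, 'distortion': array([0.01140725, 0.        , 0.        , 0.        , 0.        ]), 'mount': array([[-2.03302297e-04, -9.63764542e-01, -2.66754316e-01,
         7.30558786e-02],
       [ 9.99999900e-01, -8.99510129e-05, -4.37146367e-04,
         2.22951334e-04],
       [ 3.97311348e-04, -2.66754379e-01,  9.63764465e-01,
        -1.62783603e-01],
       [ 0.00000000e+00,  0.00000000e+00,  0.00000000e+00,
         1.00000000e+00]])}
```

View pics/top0.png

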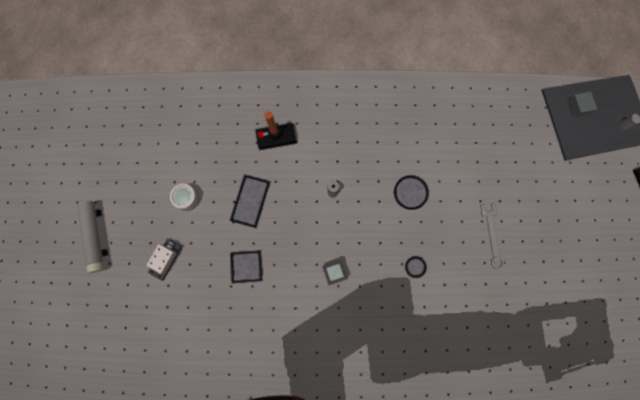

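View pics/scene0.png

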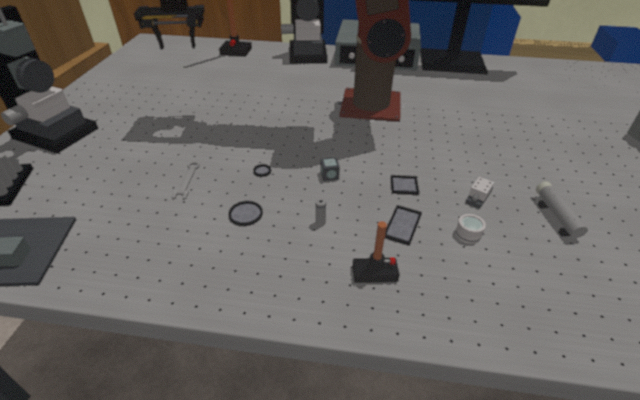

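The top view shows the lens at (182,196), stage (163,258), post (334,187) and splitter (335,271). The nests are long (250,201), square (246,267), wide (411,192) and small (416,267). Next I measure them.

```bash
cat > h.py <<'E'
import numpy as np,cv2
from cell import *
def ray(m,uv):
    K=np.array([[m['fx'],0,m['cx']],[0,m['fy'],m['cy']],[0,0,1]])
    q=cv2.undistortPoints(np.array(uv,np.float64).reshape(-1,1,2),K,m['distortion']).reshape(-1,2)
    return np.c_[q,np.ones(len(q))]
def plane(m,uv,z,R=None,t=None):
    R=m['R'] if R is None else R; t=m['t'] if t is None else t
    d=ray(m,uv)@R; c=-R.T@t   # rows: R^T d
    s=(z-c[2])/d[:,2]; return (c+s[:,None]*d)
def cloud(m,d,R=None,t=None):
    R=m['R'] if R is None else R; t=m['t'] if t is None else t
    v,u=np.mgrid[:d.shape[0],:d.shape[1]]
    r=ray(m,np.c_[u.ravel(),v.ravel()])
    P=(r*d.reshape(-1,1)-t)@R
    P[d.ravel()<=0]=np.nan
    return P.reshape(d.shape+(3,))
def wristRT(s,m):
    from scipy.spatial.transform import Rotation as Ro
    T=np.eye(4);T[:3,:3]=Ro.from_quat(s['tool_rot']).as_matrix();T[:3,3]=s['tool_pos']
    W=np.linalg.inv(T@m['mount']);return W[:3,:3],W[:3,3]
E
python3 - <<'E'
from h import *
f=np.load('top0.npz');p,d=f['p'],f['d'];m=camera_model('top')
P=cloud(m,d)
reg=np.s_[120:300,120:450]
print('table z',np.nanmedian(P[150:290,290:310,2]),np.nanmedian(P[300:320,130:250,2]),np.nanstd(P[150:290,290:310,2]))
for n,(u,v) in dict(lens=(182,196),post=(334,187),split=(335,271),stage=(163,258)).items():
    w=P[v-30:v+31,u-30:u+31]
    for zt in (0.02,0.035):
        k=((w[...,2]>zt)&(w[...,2]<.1)).astype(np.uint8)
        nn,l,st,c=cv2.connectedComponentsWithStats(k)
        for i in range(1,nn):
            if st[i,4]>15:
                q=w[l==i]; print(n,zt,st[i,4],np.median(q,0).round(4),q.min(0).round(3),q.max(0).round(3))
g=cv2.cvtColor(p,cv2.COLOR_RGB2GRAY)
k=((g<45)).astype(np.uint8)
c,_=cv2.findContours(k,cv2.RETR_EXTERNAL,cv2.CHAIN_APPROX_NONE)
for a in c:
    if cv2.contourArea(a)>150:
        x,y,w,h=cv2.boundingRect(a)
        q=plane(m,a.reshape(-1,2),.01)[:,:2].astype(np.float32)
        (cx,cy),(ww,hh),an=cv2.minAreaRect(q); print((x,y,w,h),round(cx,4),round(cy,4),round(ww,3),round(hh,3),round(an,1))
cv2.imwrite('pics/topz.png',cv2.resize(p[160:300,130:450,::-1],None,fx=2.5,fy=2.5,interpolation=cv2.INTER_CUBIC))
E
```

```text
table z -0.0010487939387710172 -0.0007725845102143788 0.0017959573797154884
lens 0.02 561 [0.6062 0.2625 0.0376] [0.577 0.234 0.02 ] [0.637 0.294 0.043]
lens 0.035 440 [0.6074 0.2647 0.0382] [0.578 0.234 0.035] [0.637 0.294 0.043]
post 0.02 144 [ 0.6174 -0.0883  0.0678] [ 0.609 -0.101  0.02 ] [ 0.634 -0.077  0.072]
post 0.035 128 [ 0.6192 -0.0883  0.0682] [ 0.609 -0.1    0.037] [ 0.634 -0.077  0.072]
split 0.02 433 [ 0.4309 -0.0898  0.0449] [ 0.402 -0.119  0.04 ] [ 0.458 -0.063  0.05 ]
split 0.035 433 [ 0.4309 -0.0898  0.0449] [ 0.402 -0.119  0.04 ] [ 0.458 -0.063  0.05 ]
stage 0.02 539 [0.4619 0.3039 0.0405] [0.428 0.278 0.02 ] [0.502 0.338 0.046]
stage 0.035 435 [0.4614 0.3077 0.0411] [0.428 0.278 0.035] [0.494 0.338 0.046]
(406, 257, 20, 20) 0.4426 -0.2804 0.045 0.044 89.2
(231, 251, 31, 32) 0.4454 0.1139 0.068 0.07 4.5
(394, 176, 34, 33) 0.6203 -0.2757 0.081 0.079 89.7
(231, 176, 39, 51) 0.6 0.1114 0.067 0.118 74.7
(256, 123, 41, 27) 0.7644 0.0518 0.057 0.095 10.3
```

View pics/topz.png

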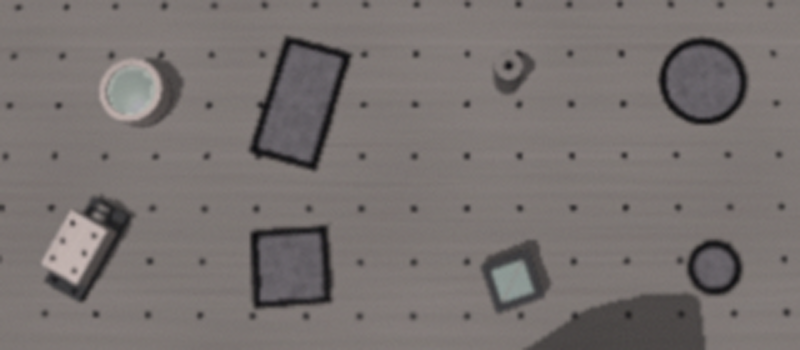

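```bash
python3 - <<'E'
from h import *
f=np.load('top0.npz');p,d=f['p'],f['d'];m=camera_model('top')
P=cloud(m,d)
for n,(u,v,z) in dict(lens=(182,196,.04),post=(334,187,.07),split=(335,271,.046),stage=(163,258,.042)).items():
    k=np.zeros(d.shape,np.uint8);s=np.s_[v-30:v+31,u-30:u+31]
    k[s]=(np.abs(P[s][...,2]-z)<.008)
    a=max(cv2.findContours(k,0,cv2.CHAIN_APPROX_NONE)[0],key=cv2.contourArea)
    q=plane(m,a.reshape(-1,2),z)[:,:2].astype(np.float32)
    print(n,cv2.minAreaRect(q),cv2.minEnclosingCircle(q))
ms=camera_model('scene')
def proj(X,m):
    K=np.array([[m['fx'],0,m['cx']],[0,m['fy'],m['cy']],[0,0,1]])
    return cv2.projectPoints(np.array([X],float),cv2.Rodrigues(m['R'])[0],m['t'],K,m['distortion'])[0].ravel()
for X in [(.607,.264,.04),(.62,-.088,.07),(.43,-.09,.046),(.461,.307,.042),(.62,-.276,.01),(.443,-.28,.01),(.445,.114,.01),(.6,.111,.01)]: print(X,proj(X,ms).round(1))
E
```

```text
lens ((0.6060808300971985, 0.2628050148487091), (0.061165668070316315, 0.057223085314035416), 46.77409744262695) ((0.606454610824585, 0.2628428339958191), 0.031235389411449432)
post ((0.620392918586731, -0.08828438818454742), (0.022500311955809593, 0.02533932775259018), 89.79022979736328) ((0.6208940744400024, -0.0883047878742218), 0.01344861090183258)
split ((0.4306911826133728, -0.09084735810756683), (0.04622435197234154, 0.045577626675367355), 18.402708053588867) ((0.43006280064582825, -0.09068691730499268), 0.03124839998781681)
stage ((0.4607189893722534, 0.3064917325973511), (0.04418322071433067, 0.05664379894733429), 61.4879150390625) ((0.4608280062675476, 0.3065480887889862), 0.03345493599772453)
(0.607, 0.264, 0.04) [471.6 221.8]
(0.62, -0.088, 0.07) [321.  200.3]
(0.43, -0.09, 0.046) [330.4 161.8]
(0.461, 0.307, 0.042) [481.9 184.1]
(0.62, -0.276, 0.01) [246.1 210.8]
(0.443, -0.28, 0.01) [262.4 168.7]
(0.445, 0.114, 0.01) [404.2 182.8]
(0.6, 0.111, 0.01) [403.2 222. ]
```

```bash
cat > go.py <<'E'
import sys
from h import *
from scipy.spatial.transform import Rotation as Ro
s=observe();R=Ro.from_quat(s['tool_rot']).as_matrix()
x,y,z,yaw=map(float,sys.argv[1:5])
dp=np.array([x,y,z])-s['tool_pos'];cur=np.degrees(np.arctan2(R[1,0],R[0,0]))
turn=-(yaw-cur)
turn=(turn+180)%360-180
print('t',round(s['time'],2),'pos',s['tool_pos'].round(4),'yaw',cur.round(2),'w',round(s['grip_width'],4),'q',s['qpos'].round(2))
print('shift',(R.T@dp/.04).round(3),'turn',(turn/5).round(3),'dist',np.linalg.norm(dp).round(3))
E
python3 go.py .606 .263 .20 0
```

```text
t 0.1 pos [ 0.1465 -0.607   0.2215] yaw 13.57 w 0.087 q [-1.46  0.22  1.53  0.    1.39 -0.13]
shift [ 16.268 -18.447   0.575] turn 2.714 dist 0.984
```

Request:
{"op": "play_rows", "data": {
  "steps": [
    [16.3, -18.4, 0.5, 0, 100],
    [16.3, -18.4, 0.5, 0, 100],
    [16.3, -18.4, 0.5, 0, 100],
    [16.3, -18.4, 0.5, 0, 100],
    [16.3, -18.4, 0.5, 0, 100]
  ]
}}

```text
time: 0.52
tool_pos: [0.2446, -0.4215, 0.2176]
tool_rot: [0.993, 0.118, -0.0, -0.001]
contact_force: [1.1, -0.4, 0.5]
grip_width: 0.087
```

```bash
python3 go.py .606 .263 .20 0
```

```text
t 0.52 pos [ 0.2446 -0.4215  0.2176] yaw 13.53 w 0.087 q [-1.21 -0.11  1.88  0.    1.37  0.13]
shift [ 12.786 -14.525   0.455] turn 2.705 dist 0.774
```

Works as expected, so I keep going.

Request:
{"op": "play_rows", "data": {
  "steps": [
    [12.7, -14.5, 0.4, 0, 100],
    [12.7, -14.5, 0.4, 0, 100],
    [12.7, -14.5, 0.4, 0, 100],
    [12.7, -14.5, 0.4, 0, 100],
    [12.7, -14.5, 0.4, 0, 100]
  ]
}}

```text
time: 0.93
tool_pos: [0.3412, -0.2371, 0.2137]
tool_rot: [0.993, 0.118, 0.0, -0.0]
contact_force: [1.3, -0.1, 0.5]
grip_width: 0.0873
```

Request:
{"op": "play_rows", "data": {
  "steps": [
    [9.2, -10.5, 0.3, 0, 100],
    [9.2, -10.5, 0.3, 0, 100],
    [9.2, -10.5, 0.3, 0, 100],
    [9.2, -10.5, 0.3, 0, 100],
    [9.2, -10.5, 0.3, 0, 100]
  ]
}}

```text
time: 1.35
tool_pos: [0.4379, -0.0524, 0.2094]
tool_rot: [0.993, 0.118, 0.0, 0.0]
contact_force: [0.8, -0.5, 0.1]
grip_width: 0.0876
```

```bash
python3 go.py .606 .263 .20 0
```

```text
t 1.35 pos [ 0.4379 -0.0524  0.2094] yaw 13.58 w 0.0876 q [-0.3  -0.23  2.   -0.    1.37  1.04]
shift [ 5.935 -6.679  0.235] turn 2.715 dist 0.358
```

Request:
{"op": "play_rows", "data": {
  "steps": [
    [5.7, -6.5, 0.2, 2.7, 100],
    [5.7, -6.5, 0.2, 2.7, 100],
    [5.7, -6.5, 0.2, 2.7, 100],
    [5.7, -6.5, 0.2, 2.7, 100],
    [5.7, -6.5, 0.2, 2.7, 100]
  ]
}}

```text
time: 1.77
tool_pos: [0.5292, 0.121, 0.2046]
tool_rot: [1.0, 0.001, -0.0, 0.0]
contact_force: [1.3, -0.8, 0.3]
grip_width: 0.0869
```

```bash
python3 go.py .606 .263 .20 0
```

```text
t 1.77 pos [0.5292 0.121  0.2046] yaw 0.07 w 0.0869 q [ 0.08  0.04  1.76 -0.    1.34  1.65]
shift [ 1.925 -3.549  0.113] turn 0.014 dist 0.162
```

Request:
{"op": "play_rows", "data": {
  "steps": [
    [1.8, -3.3, 0.1, 0, 100],
    [1.8, -3.3, 0.1, 0, 100],
    [1.8, -3.3, 0.1, 0, 100],
    [1.8, -3.3, 0.1, 0, 100],
    [1.8, -3.3, 0.1, 0, 100]
  ]
}}

```text
time: 2.18
tool_pos: [0.6014, 0.2555, 0.1995]
tool_rot: [1.0, 0.002, -0.0, -0.001]
contact_force: [-0.8, -0.2, -0.8]
grip_width: 0.0872
```

```bash
python3 go.py .606 .263 .20 0; python3 - <<'E'
from h import *
s=observe();p,d=grab_frame('wrist');np.savez('w1.npz',p=p,d=d)
m=camera_model('wrist');R,t=wristRT(s,m)
cv2.imwrite('pics/w1.png',p[:,:,::-1])
P=cloud(m,d,R,t);print(np.nanmedian(P[...,2]))
k=(np.abs(P[...,2]-.04)<.005).astype(np.uint8)
for a in cv2.findContours(k,0,cv2.CHAIN_APPROX_NONE)[0]:
    if cv2.contourArea(a)>300:
        q=plane(m,a.reshape(-1,2),.04,R,t)[:,:2].astype(np.float32);print(cv2.boundingRect(a),cv2.minAreaRect(q),cv2.minEnclosingCircle(q))
E
```

```text
t 2.18 pos [0.6014 0.2555 0.1995] yaw 0.29 w 0.0872 q [0.28 0.3  1.47 0.   1.37 1.85]
shift [ 0.115 -0.188 -0.012] turn 0.057 dist 0.009
0.001561739229080389
(248, 296, 54, 38) ((0.4587186872959137, 0.30939093232154846), (0.04080908000469208, 0.053920190781354904), 62.06302261352539) ((0.458734929561615, 0.3089325428009033), 0.03309628739953041)
(73, 184, 40, 52) ((0.569111704826355, 0.4868521988391876), (0.05693347007036209, 0.016592707484960556), 15.997727394104004) ((0.5688581466674805, 0.48773688077926636), 0.02950681373476982)
(284, 144, 61, 61) ((0.6073955297470093, 0.2643599510192871), (0.05880467966198921, 0.05916566774249077), 45.519771575927734) ((0.6078205704689026, 0.2643778622150421), 0.030162056908011436)
```

View pics/w1.png

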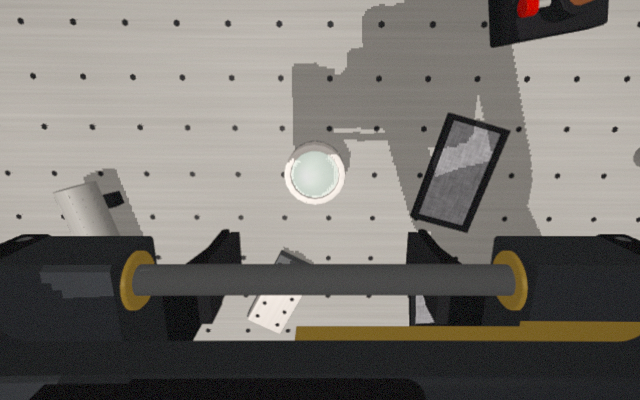

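The wrist view shows the lens at (314,173), which casts to (0.607, 0.264). The top view gave the same within 2 mm.

Request:
{"op": "play_rows", "data": {
  "steps": [
    [0.12, -0.18, 0.8, 0, 100],
    [0.12, -0.18, 1.8, 0, 100],
    [0.12, -0.18, 2.8, 0, 100],
    [0.12, -0.18, 3.2, 0, 100],
    [0.12, -0.18, 3.2, 0, 100]
  ]
}}

```text
time: 2.65
tool_pos: [0.6005, 0.2555, 0.0663]
tool_rot: [1.0, 0.0, -0.006, 0.002]
contact_force: [-0.9, 0.3, -0.1]
grip_width: 0.087
```

```bash
python3 go.py .607 .2637 .015 0
```

```text
t 2.65 pos [0.6005 0.2555 0.0663] yaw 0.01 w 0.087 q [ 0.28  0.44  1.56 -0.    1.16  1.85]
shift [ 0.177 -0.21   1.281] turn 0.003 dist 0.052
```

Request:
{"op": "play_rows", "data": {
  "steps": [
    [0.17, -0.21, 0.3, 0, 100],
    [0.17, -0.21, 0.6, 0, 100],
    [0.17, -0.21, 0.9, 0, 100],
    [0.17, -0.21, 0.9, 0, 100],
    [0.17, -0.21, 0.9, 0, 100]
  ]
}}

```text
time: 3.07
tool_pos: [0.6115, 0.2659, 0.0366]
tool_rot: [1.0, 0.0, -0.001, 0.0]
contact_force: [0.5, 0.3, -0.2]
grip_width: 0.0873
```

```bash
python3 go.py .607 .2637 .015 0
```

```text
t 3.07 pos [0.6115 0.2659 0.0366] yaw 0.05 w 0.0873 q [ 0.29  0.5   1.54 -0.    1.11  1.86]
shift [-0.113  0.053  0.539] turn 0.01 dist 0.022
```

Request:
{"op": "play_rows", "data": {
  "steps": [
    [0, 0, 0.2, 0, 100],
    [0, 0, 0.4, 0, 100],
    [0, 0, 0.5, 0, 100],
    [0, 0, 0.5, 0, 100],
    [0, 0, 0.5, 0, 100]
  ]
}}

```text
time: 3.48
tool_pos: [0.6119, 0.2664, 0.0165]
tool_rot: [1.0, 0.001, -0.001, 0.0]
contact_force: [-0.1, -0.1, 0.9]
grip_width: 0.087
```

```bash
python3 go.py .607 .2637 .015 0
```

```text
t 3.48 pos [0.6119 0.2664 0.0165] yaw 0.07 w 0.087 q [0.29 0.53 1.54 0.   1.07 1.86]
shift [-0.122  0.068  0.037] turn 0.014 dist 0.006
```

Request:
{"op": "play_rows", "data": {
  "steps": [
    [-0.12, 0.07, 0.04, 0, 100],
    [-0.12, 0.07, 0.04, 0, 100],
    [-0.12, 0.07, 0.04, 0, 100],
    [-0.12, 0.07, 0.04, 0, 90],
    [-0.12, 0.07, 0.04, 0, 80]
  ],
  "squeeze": 20
}}

```text
time: 3.9
tool_pos: [0.6078, 0.2638, 0.0158]
tool_rot: [1.0, 0.001, 0.0, -0.0]
contact_force: [0.6, -0.8, 1.0]
grip_width: 0.0798
```

Request:
{"op": "play_rows", "data": {
  "steps": [
    [0, 0, 0, 0, 72],
    [0, 0, 0, 0, 66],
    [0, 0, 0, 0, 60],
    [0, 0, 0, 0, 60],
    [0, 0, 0, 0, 60]
  ]
}}

```text
time: 4.32
tool_pos: [0.6076, 0.2638, 0.0155]
tool_rot: [1.0, 0.001, 0.0, -0.0]
contact_force: [0.3, 1.1, 0.4]
grip_width: 0.0588
```

```bash
python3 go.py .607 .2637 .015 0
```

```text
t 4.32 pos [0.6076 0.2638 0.0155] yaw 0.07 w 0.0588 q [0.29 0.52 1.56 0.   1.07 1.86]
shift [-0.015  0.003  0.012] turn 0.014 dist 0.001
```

Request:
{"op": "play_rows", "data": {
  "steps": [
    [0, 0, 0, 0, 50],
    [0, 0, -0.3, 0, 50],
    [0, 0, -0.8, 0, 50],
    [0, 0, -1.5, 0, 50],
    [0, 0, -2.2, 0, 50]
  ]
}}

```text
time: 4.73
tool_pos: [0.6064, 0.2633, 0.1037]
tool_rot: [1.0, 0.001, -0.001, 0.0]
contact_force: [-0.3, -0.0, -1.5]
grip_width: 0.0588
```

```bash
python3 go.py .62 -.276 .12 0
```

```text
t 4.73 pos [0.6064 0.2633 0.1037] yaw 0.07 w 0.0588 q [ 0.29  0.41  1.52 -0.    1.21  1.86]
shift [ 0.323 13.484 -0.395] turn 0.013 dist 0.54
```

Request:
{"op": "play_rows", "data": {
  "steps": [
    [0, 0.6, -1.2, 0, 50],
    [0, 1.6, -1.2, 0, 50],
    [0.3, 13.4, -1.2, 0, 50],
    [0.3, 13.4, -1.2, 0, 50],
    [0.3, 13.4, -1.2, 0, 50]
  ]
}}

```text
time: 5.15
tool_pos: [0.6107, 0.0781, 0.1519]
tool_rot: [1.0, 0.001, 0.001, 0.0]
contact_force: [0.5, -0.8, -2.0]
grip_width: 0.0587
```

```bash
python3 go.py .62 -.276 .15 0
```

```text
t 5.15 pos [0.6107 0.0781 0.1519] yaw 0.13 w 0.0587 q [-0.    0.25  1.62 -0.    1.26  1.57]
shift [0.213 8.853 0.051] turn 0.025 dist 0.354
```

Request:
{"op": "play_rows", "data": {
  "steps": [
    [0.2, 8.6, 0, 0, 50],
    [0.2, 8.6, 0, 0, 50],
    [0.2, 8.6, 0, 0, 50],
    [0.2, 8.6, 0, 0, 50],
    [0.2, 8.6, 0, 0, 50]
  ]
}}

```text
time: 5.57
tool_pos: [0.6155, -0.1307, 0.1513]
tool_rot: [1.0, 0.001, 0.0, 0.0]
contact_force: [1.4, 0.5, -1.5]
grip_width: 0.0584
```

Request:
{"op": "play_rows", "data": {
  "steps": [
    [0.1, 3.1, 0, 0, 50],
    [0.1, 3.1, 0, 0, 50],
    [0.1, 3.1, 0, 0, 50],
    [0.1, 3.1, 0, 0, 50],
    [0.1, 3.1, 0, 0, 50]
  ]
}}

```text
time: 5.98
tool_pos: [0.6194, -0.2553, 0.1509]
tool_rot: [1.0, -0.002, -0.0, 0.0]
contact_force: [-0.7, 0.7, -1.6]
grip_width: 0.0587
```

```bash
python3 go.py .62 -.276 .15 0;python3 - <<'E'
from h import *
s=observe();p,d=grab_frame('wrist');np.savez('w2.npz',p=p,d=d)
cv2.imwrite('pics/w2.png',p[:,:,::-1])
E
```

```text
t 5.98 pos [ 0.6194 -0.2553  0.1509] yaw -0.18 w 0.0587 q [-0.51  0.38  1.47 -0.    1.29  1.07]
shift [0.016 0.517 0.021] turn -0.035 dist 0.021
```

View pics/w2.png

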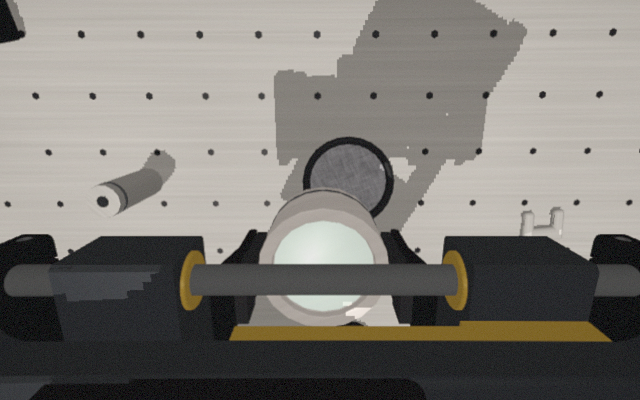

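```bash
python3 - <<'E'
from h import *
s=observe();f=np.load('w2.npz');p=f['p'];m=camera_model('wrist');R,t=wristRT(s,m)
g=cv2.cvtColor(p,cv2.COLOR_RGB2GRAY)
k=(g<50).astype(np.uint8);k[205:]=0
a=[a for a in cv2.findContours(k[:205].copy(),0,cv2.CHAIN_APPROX_NONE)[0] if cv2.contourArea(a)>100]
for b in a: print(cv2.boundingRect(b))
ys,xs=np.where(k[:,295:400]);xs=xs+295
# outermost per column (top)
pts=[(x,ys[xs==x].min()) for x in range(308,390) if (xs==x).any()]
q=plane(m,pts,.01,R,t)[:,:2]
A=np.c_[2*q,np.ones(len(q))];c=np.linalg.lstsq(A,(q**2).sum(1),rcond=None)[0]
print('center',c[:2],'r',np.sqrt(c[2]+c[0]**2+c[1]**2))
print('post',plane(m,[(104,201)],.07,R,t))
E
```

```text
(303, 137, 90, 68)
(0, 0, 24, 43)
center [ 0.69479344 -0.28164621] r 0.043434578421328925
post [[ 0.62231908 -0.08777088  0.07      ]]
```

```bash
python3 - <<'E'
from h import *
s=observe();f=np.load('w2.npz');p=f['p'];m=camera_model('wrist');R,t=wristRT(s,m)
print(s['tool_pos'])
print(plane(m,[(348,180),(348,137),(303,180),(393,180),(104,201),(348,220)],.01,R,t))
P=cloud(m,f['d'],R,t)
print(P[180,348],P[100,348],P[201,104], P[150,150])
E
```

```text
[ 0.61957926 -0.25327868  0.15061141]
[[ 0.62504257 -0.27611891  0.01      ]
 [ 0.66447581 -0.27537898  0.01      ]
 [ 0.62507925 -0.23434954  0.01      ]
 [ 0.62499923 -0.31784604  0.01      ]
 [ 0.60494838 -0.04686631  0.01      ]
 [ 0.58576824 -0.27684785  0.01      ]]
[ 0.62363401 -0.27658564  0.0036913 ] [ 6.96389972e-01 -2.75439427e-01  4.58190151e-04] [ 0.62258823 -0.08840466  0.07092965] [ 6.51632344e-01 -9.16307946e-02  4.06185510e-04]
```

Request:
{"op": "play_rows", "data": {
  "steps": [
    [0.03, 0.45, 0.5, 0, 50],
    [0.03, 0.45, 1.2, 0, 50],
    [0.03, 0.45, 1.8, 0, 50],
    [0.03, 0.45, 1.8, 0, 50],
    [0.03, 0.45, 1.8, 0, 50]
  ]
}}

```text
time: 6.45
tool_pos: [0.6201, -0.268, 0.0769]
tool_rot: [1.0, 0.002, -0.002, -0.001]
contact_force: [0.6, -0.5, -1.9]
grip_width: 0.0589
```

```bash
python3 go.py .621 -.276 .0185 0
```

```text
t 6.45 pos [ 0.6201 -0.268   0.0769] yaw 0.18 w 0.0589 q [-0.52  0.47  1.49  0.    1.18  1.04]
shift [0.028 0.204 1.46 ] turn 0.035 dist 0.059
```

Request:
{"op": "play_rows", "data": {
  "steps": [
    [0.03, 0.2, 0.2, 0, 50],
    [0.03, 0.2, 0.5, 0, 50],
    [0.03, 0.2, 0.8, 0, 50],
    [0.03, 0.2, 0.8, 0, 50],
    [0.03, 0.2, 0.8, 0, 50]
  ]
}}

```text
time: 6.87
tool_pos: [0.6216, -0.278, 0.0452]
tool_rot: [1.0, 0.001, -0.001, -0.001]
contact_force: [-0.2, -0.2, -3.1]
grip_width: 0.059
```

```bash
python3 go.py .621 -.276 .0185 0
```

```text
t 6.87 pos [ 0.6216 -0.278   0.0452] yaw 0.06 w 0.059 q [-0.54  0.52  1.49  0.    1.13  1.03]
shift [-0.013 -0.05   0.667] turn 0.013 dist 0.027
```

Request:
{"op": "play_rows", "data": {
  "steps": [
    [0, -0.04, 0.15, 0, 50],
    [0, -0.04, 0.3, 0, 50],
    [0, -0.04, 0.45, 0, 50],
    [0, -0.04, 0.55, 0, 50],
    [0, -0.04, 0.55, 0, 50]
  ]
}}

```text
time: 7.28
tool_pos: [0.6216, -0.2765, 0.023]
tool_rot: [1.0, 0.001, -0.001, -0.001]
contact_force: [0.1, 0.1, -1.5]
grip_width: 0.059
```

Request:
{"op": "play_rows", "data": {
  "steps": [
    [0, 0, 0.02, 0, 50],
    [0, 0, 0.03, 0, 50],
    [0, 0, 0.05, 0, 50],
    [0, 0, 0.05, 0, 50],
    [0, 0, 0.05, 0, 50]
  ]
}}

```text
time: 7.7
tool_pos: [0.6227, -0.2772, 0.0228]
tool_rot: [1.0, 0.001, 0.0, 0.0]
contact_force: [-0.3, 0.2, -2.6]
grip_width: 0.0587
```

```bash
python3 go.py .621 -.276 .0185 0
```

```text
t 7.7 pos [ 0.6227 -0.2772  0.0228] yaw 0.07 w 0.0587 q [-0.53  0.55  1.5   0.    1.1   1.04]
shift [-0.042 -0.029  0.108] turn 0.013 dist 0.005
```

Request:
{"op": "play_rows", "data": {
  "steps": [
    [-0.04, -0.03, 0.03, 0, 50],
    [-0.04, -0.03, 0.06, 0, 50],
    [-0.04, -0.03, 0.1, 0, 50],
    [-0.04, -0.03, 0.1, 0, 50],
    [-0.04, -0.03, 0.1, 0, 50]
  ]
}}

```text
time: 8.12
tool_pos: [0.6209, -0.2758, 0.0185]
tool_rot: [1.0, 0.001, -0.0, -0.0]
contact_force: [-0.0, 0.6, -2.7]
grip_width: 0.0586
```

```bash
python3 go.py .621 -.276 .0185 0
```

```text
t 8.12 pos [ 0.6209 -0.2758  0.0185] yaw 0.07 w 0.0586 q [-0.53  0.55  1.51  0.    1.09  1.04]
shift [ 0.001  0.004 -0.   ] turn 0.013 dist 0.0
```

Request:
{"op": "play_rows", "data": {
  "steps": [
    [0, 0, 0.02, 0, 50],
    [0, 0, 0.04, 0, 50],
    [0, 0, 0.04, 0, 50],
    [0, 0, 0.04, 0, 50],
    [0, 0, 0.04, 0, 50]
  ]
}}

```text
time: 8.53
tool_pos: [0.6209, -0.2758, 0.0184]
tool_rot: [1.0, 0.001, -0.0, -0.0]
contact_force: [-4.5, 2.1, 8.1]
grip_width: 0.0588
```

Contact: the lens is on the floor. I release it slowly.

Request:
{"op": "play_rows", "data": {
  "steps": [
    [0, 0, 0, 0, 68],
    [0, 0, 0, 0, 72],
    [0, 0, 0, 0, 76],
    [0, 0, 0, 0, 80],
    [0, 0, 0, 0, 80]
  ]
}}

```text
time: 8.95
tool_pos: [0.621, -0.2759, 0.0169]
tool_rot: [1.0, 0.001, 0.0, 0.0]
contact_force: [-0.6, -0.7, -1.6]
grip_width: 0.0683
```

Request:
{"op": "play_rows", "data": {
  "steps": [
    [0, 0, -0.3, 0, 84],
    [0, 0, -1.0, 0, 90],
    [0, 0, -1.8, 0, 90],
    [0, 0, -2.6, 0, 100],
    [0, 0, -3.3, 0, 100]
  ]
}}

```text
time: 9.37
tool_pos: [0.6214, -0.2761, 0.1521]
tool_rot: [1.0, 0.001, 0.001, 0.0]
contact_force: [0.6, -0.3, 0.3]
grip_width: 0.0842
```

```bash
python3 go.py .621 -.088 .15 0
```

```text
t 9.37 pos [ 0.6214 -0.2761  0.1521] yaw 0.07 w 0.0842 q [-0.53  0.4   1.44  0.    1.3   1.04]
shift [-4.000e-03 -4.703e+00  4.800e-02] turn 0.013 dist 0.188
```

Request:
{"op": "play_rows", "data": {
  "steps": [
    [0, -4.7, 0, 0, 100],
    [0, -4.7, 0, 0, 100],
    [0, -4.7, 0, 0, 100],
    [0, -4.7, 0, 0, 100],
    [0, -4.7, 0, 0, 100]
  ]
}}

```text
time: 9.78
tool_pos: [0.6205, -0.0835, 0.15]
tool_rot: [1.0, 0.002, 0.0, -0.001]
contact_force: [0.3, -0.8, 1.0]
grip_width: 0.0869
```

Request:
{"op": "play_rows", "data": {
  "steps": [
    [0, 0, 0, 0, 100],
    [0, 0, 0, 0, 100],
    [0, 0, 0, 0, 100]
  ]
}}

```text
time: 10.03
tool_pos: [0.6211, -0.0885, 0.1497]
tool_rot: [1.0, 0.001, 0.0, 0.0]
contact_force: [-0.6, -0.1, 0.1]
grip_width: 0.0868
```

```bash
python3 go.py .621 -.088 .15 0;python3 - <<'E'
from h import *
s=observe();p,d=grab_frame('wrist');m=camera_model('wrist');R,t=wristRT(s,m);P=cloud(m,d,R,t)
cv2.imwrite('pics/w3.png',p[:,:,::-1])
k=((np.abs(P[...,2]-.07)<.008)|(np.abs(P[...,2]-.042)<.006)).astype(np.uint8)
for a in cv2.findContours(k,0,cv2.CHAIN_APPROX_NONE)[0]:
    if cv2.contourArea(a)>100:
      for z in(.043,.07):
        q=plane(m,a.reshape(-1,2),z,R,t)[:,:2].astype(np.float32);print(z,cv2.boundingRect(a),cv2.minEnclosingCircle(q))
E
```

```text
t 10.03 pos [ 0.6211 -0.0885  0.1497] yaw 0.08 w 0.0868 q [-0.27  0.28  1.59 -0.    1.27  1.3 ]
shift [-0.002 -0.011 -0.006] turn 0.016 dist 0.001
0.043 (307, 178, 35, 42) ((0.6182742714881897, -0.08943857997655869), 0.018123893067240715)
0.07 (307, 178, 35, 42) ((0.6258600950241089, -0.08933550864458084), 0.01631871983408928)
0.043 (507, 159, 80, 71) ((0.6211333870887756, -0.2735346555709839), 0.03261912241578102)
0.07 (507, 159, 80, 71) ((0.6284329295158386, -0.2549941837787628), 0.029362300410866737)
0.043 (127, 0, 31, 34) ((0.7562323808670044, 0.04375321418046951), 0.014694269746541977)
0.07 (127, 0, 31, 34) ((0.7500016093254089, 0.030517004430294037), 0.013232648372650146)
0.043 (78, 0, 51, 29) ((0.7576764225959778, 0.0703578069806099), 0.020562296733260155)
0.07 (78, 0, 51, 29) ((0.7513010501861572, 0.054457128047943115), 0.018512967973947525)
```

View pics/w3.png

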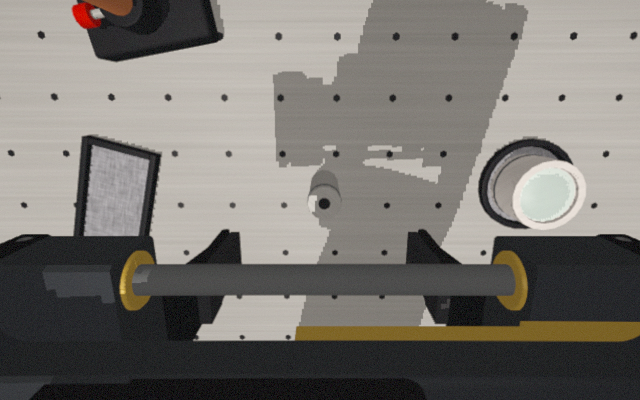

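The lens sits upright in the wide nest at (548,192). The post's hole at (324,203) is directly below the gripper, so I descend.

Request:
{"op": "play_rows", "data": {
  "steps": [
    [0, 0, 0.6, 0, 100],
    [0, 0, 1.2, 0, 100],
    [0, 0, 1.8, 0, 100],
    [0, 0, 2.4, 0, 100],
    [0, 0, 2.8, 0, 100]
  ]
}}

```text
time: 10.5
tool_pos: [0.6193, -0.0895, 0.0344]
tool_rot: [1.0, -0.001, -0.001, -0.0]
contact_force: [-0.5, 0.2, -0.3]
grip_width: 0.0867
```

Request:
{"op": "play_rows", "data": {
  "steps": [
    [0, 0, 0.1, 0, 80],
    [0, 0, 0.1, 0, 65],
    [0, 0, 0.1, 0, 55],
    [0, 0, 0.1, 0, 48],
    [0, 0, 0.1, 0, 42]
  ]
}}

```text
time: 10.92
tool_pos: [0.6221, -0.0885, 0.0349]
tool_rot: [1.0, 0.0, 0.001, 0.0]
contact_force: [-0.9, 0.4, -1.0]
grip_width: 0.0616
```

```bash
python3 go.py .621 -.088 .032 0
```

```text
t 10.92 pos [ 0.6221 -0.0885  0.0349] yaw 0.05 w 0.0616 q [-0.27  0.42  1.65  0.    1.07  1.3 ]
shift [-0.028 -0.013  0.072] turn 0.009 dist 0.003
```

Request:
{"op": "play_rows", "data": {
  "steps": [
    [0, 0, 0, 0, 42],
    [0, 0, 0, 0, 38],
    [0, 0, 0, 0, 34],
    [0, 0, 0, 0, 30],
    [0, 0, 0, 0, 26]
  ]
}}

```text
time: 11.33
tool_pos: [0.6208, -0.0878, 0.0331]
tool_rot: [1.0, 0.001, 0.0, 0.0]
contact_force: [-0.0, -0.3, -0.0]
grip_width: 0.029
```

Request:
{"op": "play_rows", "data": {
  "steps": [
    [0, 0, 0, 0, 20],
    [0, 0, 0, 0, 15],
    [0, 0, 0, 0, 15],
    [0, 0, 0, 0, 15],
    [0, 0, 0, 0, 15]
  ]
}}

```text
time: 11.75
tool_pos: [0.6208, -0.0879, 0.033]
tool_rot: [1.0, 0.001, 0.0, 0.0]
contact_force: [0.4, -1.0, -0.3]
grip_width: 0.0259
```

```bash
python3 go.py .621 -.088 .034 0
```

```text
t 11.75 pos [ 0.6208 -0.0879  0.033 ] yaw 0.07 w 0.0259 q [-0.27  0.42  1.66 -0.    1.07  1.3 ]
shift [ 0.006  0.003 -0.024] turn 0.014 dist 0.001
```

Request:
{"op": "play_rows", "data": {
  "steps": [
    [0, 0, -0.2, 0, 15],
    [0, 0, -0.6, 0, 15],
    [0, 0, -1.2, 0, 15],
    [0, 0, -2.0, 0, 15],
    [0, 0, -2.8, 0, 15]
  ],
  "squeeze": 30
}}

```text
time: 12.17
tool_pos: [0.6194, -0.0874, 0.1451]
tool_rot: [1.0, 0.001, -0.002, -0.0]
contact_force: [1.4, -0.7, -2.7]
grip_width: 0.0253
```

```bash
python3 go.py .443 -.280 .15 0
```

```text
t 12.17 pos [ 0.6194 -0.0874  0.1451] yaw 0.07 w 0.0253 q [-0.27  0.29  1.6   0.    1.26  1.3 ]
shift [-4.417  4.81  -0.114] turn 0.014 dist 0.261
```

Request:
{"op": "play_rows", "data": {
  "steps": [
    [-4.4, 4.8, 0, 0, 15],
    [-4.4, 4.8, 0, 0, 15],
    [-4.4, 4.8, 0, 0, 15],
    [-4.4, 4.8, 0, 0, 15],
    [-4.4, 4.8, 0, 0, 15]
  ]
}}

```text
time: 12.58
tool_pos: [0.4785, -0.2422, 0.1451]
tool_rot: [1.0, 0.001, -0.0, -0.0]
contact_force: [0.6, -0.9, -2.4]
grip_width: 0.0252
```

```bash
python3 go.py .443 -.280 .15 0
```

```text
t 12.58 pos [ 0.4785 -0.2422  0.1451] yaw 0.11 w 0.0252 q [-0.62  0.08  1.84  0.    1.23  0.95]
shift [-0.888  0.943 -0.121] turn 0.022 dist 0.052
```

Request:
{"op": "play_rows", "data": {
  "steps": [
    [-0.88, 0.95, 0, 0, 15],
    [-0.88, 0.95, 0, 0, 15],
    [-0.88, 0.95, 0, 0, 15],
    [-0.88, 0.95, 0, 0, 15],
    [-0.88, 0.95, 0, 0, 15]
  ]
}}

```text
time: 13.0
tool_pos: [0.4456, -0.2789, 0.1451]
tool_rot: [1.0, 0.001, 0.0, -0.0]
contact_force: [1.0, -0.2, -0.9]
grip_width: 0.025
```

```bash
python3 go.py .443 -.280 .15 0;python3 - <<'E'
from h import *
s=observe();p,d=grab_frame('wrist');m=camera_model('wrist');R,t=wristRT(s,m)
cv2.imwrite('pics/w4.png',p[:,:,::-1]);np.savez('w4.npz',p=p,d=d,R=R,t=t)
E
```

```text
t 13.0 pos [ 0.4456 -0.2789  0.1451] yaw 0.09 w 0.025 q [-0.71  0.05  1.86  0.    1.23  0.86]
shift [-0.064  0.028 -0.124] turn 0.018 dist 0.006
```

View pics/w4.png

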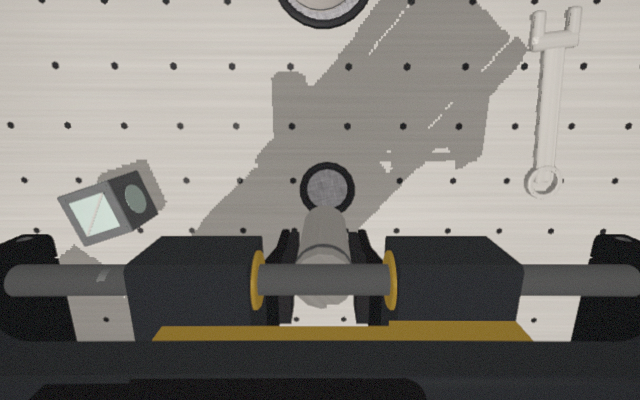

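```bash
python3 - <<'E'
from h import *
f=np.load('w4.npz');R,t=f['R'],f['t'];m=camera_model('wrist')
print(plane(m,[(299.5,188),(355.5,188),(327.5,161.5)],.01,R,t))
k=((np.abs(cloud(m,f['d'],R,t)[...,2]-.046)<.005)).astype(np.uint8);k[:,200:]=0;k[:150]=0
for a in cv2.findContours(k,0,cv2.CHAIN_APPROX_NONE)[0]:
    if cv2.contourArea(a)>100:
        q=plane(m,a.reshape(-1,2),.046,R,t)[:,:2].astype(np.float32);print(cv2.boundingRect(a),cv2.minAreaRect(q))
E
```

```text
[[ 0.44486084 -0.25697347  0.01      ]
 [ 0.44494323 -0.30833586  0.01      ]
 [ 0.46939767 -0.28254267  0.01      ]]
(57, 180, 80, 67) ((0.4318174123764038, -0.09365542232990265), (0.045872654765844345, 0.050271254032850266), 18.13851547241211)
```

Request:
{"op": "play_rows", "data": {
  "steps": [
    [-0.06, 0.07, 0.5, 0, 15],
    [-0.06, 0.07, 1.0, 0, 15],
    [-0.06, 0.07, 1.6, 0, 15],
    [-0.06, 0.07, 2.1, 0, 15],
    [-0.06, 0.07, 2.1, 0, 15]
  ]
}}

```text
time: 13.47
tool_pos: [0.4407, -0.2788, 0.0565]
tool_rot: [1.0, 0.002, -0.003, -0.003]
contact_force: [-0.7, 0.9, -2.5]
grip_width: 0.0251
```

Request:
{"op": "play_rows", "data": {
  "steps": [
    [0, 0, 0, 0, 15],
    [0, 0, 0, 0, 15],
    [0, 0, 0, 0, 15]
  ]
}}

```text
time: 13.72
tool_pos: [0.4441, -0.283, 0.0628]
tool_rot: [1.0, 0.001, 0.001, 0.001]
contact_force: [0.3, -0.5, -1.6]
grip_width: 0.0255
```

```bash
python3 go.py .443 -.2815 .036 0
```

```text
t 13.72 pos [ 0.4441 -0.283   0.0628] yaw 0.12 w 0.0255 q [-0.72  0.16  1.92  0.    1.06  0.85]
shift [-0.028 -0.038  0.669] turn 0.024 dist 0.027
```

Request:
{"op": "play_rows", "data": {
  "steps": [
    [-0.03, -0.04, 0.15, 0, 15],
    [-0.03, -0.04, 0.3, 0, 15],
    [-0.03, -0.04, 0.4, 0, 15],
    [-0.03, -0.04, 0.5, 0, 15],
    [-0.03, -0.04, 0.55, 0, 15]
  ]
}}

```text
time: 14.13
tool_pos: [0.4409, -0.2806, 0.0381]
tool_rot: [1.0, 0.001, -0.0, -0.0]
contact_force: [-0.6, 1.0, -1.9]
grip_width: 0.0251
```

Request:
{"op": "play_rows", "data": {
  "steps": [
    [0, 0, 0.02, 0, 15],
    [0, 0, 0.03, 0, 15],
    [0, 0, 0.03, 0, 15],
    [0, 0, 0.03, 0, 15],
    [0, 0, 0.03, 0, 15]
  ]
}}

```text
time: 14.55
tool_pos: [0.4415, -0.281, 0.038]
tool_rot: [1.0, 0.001, 0.0, 0.0]
contact_force: [0.5, -0.1, -2.0]
grip_width: 0.0254
```

```bash
python3 go.py .443 -.2815 .036 0
```

```text
t 14.55 pos [ 0.4415 -0.281   0.038 ] yaw 0.06 w 0.0254 q [-0.72  0.2   1.93  0.    1.01  0.85]
shift [0.037 0.013 0.05 ] turn 0.013 dist 0.003
```

Request:
{"op": "play_rows", "data": {
  "steps": [
    [0.04, 0.01, 0.02, 0, 15],
    [0.04, 0.01, 0.04, 0, 15],
    [0.04, 0.01, 0.05, 0, 15],
    [0.04, 0.01, 0.05, 0, 15],
    [0.04, 0.01, 0.05, 0, 15]
  ]
}}

```text
time: 14.97
tool_pos: [0.4432, -0.2814, 0.036]
tool_rot: [1.0, 0.001, 0.0, 0.0]
contact_force: [0.4, -0.2, -0.4]
grip_width: 0.0251
```

Request:
{"op": "play_rows", "data": {
  "steps": [
    [0, 0, 0.02, 0, 15],
    [0, 0, 0.03, 0, 15],
    [0, 0, 0.03, 0, 15],
    [0, 0, 0.03, 0, 15]
  ]
}}

```text
time: 15.3
tool_pos: [0.4435, -0.2816, 0.0359]
tool_rot: [1.0, 0.001, 0.0, 0.0]
contact_force: [-1.8, 1.6, 8.6]
grip_width: 0.025
```

Contact, so I release.

Request:
{"op": "play_rows", "data": {
  "steps": [
    [0, 0, 0, 0, 32],
    [0, 0, 0, 0, 36],
    [0, 0, 0, 0, 42],
    [0, 0, 0, 0, 50],
    [0, 0, 0, 0, 60]
  ]
}}

```text
time: 15.72
tool_pos: [0.4429, -0.2812, 0.0344]
tool_rot: [1.0, 0.001, -0.0, -0.0]
contact_force: [0.1, -0.3, 0.2]
grip_width: 0.043
```

Request:
{"op": "play_rows", "data": {
  "steps": [
    [0, 0, -0.3, 0, 65],
    [0, 0, -1.0, 0, 75],
    [0, 0, -1.8, 0, 80],
    [0, 0, -2.6, 0, 100],
    [0, 0, -3.2, 0, 100]
  ]
}}

```text
time: 16.13
tool_pos: [0.4437, -0.2818, 0.1663]
tool_rot: [1.0, 0.001, 0.001, 0.001]
contact_force: [0.3, 0.1, 0.4]
grip_width: 0.0751
```

```bash
python3 go.py .431 -.0915 .15 18.3
```

```text
t 16.13 pos [ 0.4437 -0.2818  0.1663] yaw 0.07 w 0.0751 q [-0.72  0.03  1.85  0.    1.26  0.85]
shift [-0.312 -4.758  0.397] turn -3.646 dist 0.191
```

Request:
{"op": "play_rows", "data": {
  "steps": [
    [-0.3, -4.75, 0.4, -3.65, 100],
    [-0.3, -4.75, 0.4, -3.65, 100],
    [-0.3, -4.75, 0.4, -3.65, 100],
    [-0.3, -4.75, 0.4, -3.65, 100],
    [-0.3, -4.75, 0.4, -3.65, 100]
  ]
}}

```text
time: 16.55
tool_pos: [0.4298, -0.088, 0.1469]
tool_rot: [0.987, 0.16, 0.0, -0.001]
contact_force: [0.2, -0.9, -0.3]
grip_width: 0.0869
```

Request:
{"op": "play_rows", "data": {
  "steps": [
    [0, 0, 0, 0, 100],
    [0, 0, 0, 0, 100],
    [0, 0, 0, 0, 100]
  ]
}}

```text
time: 16.8
tool_pos: [0.4313, -0.0918, 0.1475]
tool_rot: [0.987, 0.159, 0.001, 0.001]
contact_force: [-0.0, 0.8, 0.7]
grip_width: 0.0869
```

```bash
python3 go.py .431 -.0915 .15 18.3;python3 - <<'E'
from h import *
s=observe();p,d=grab_frame('wrist');m=camera_model('wrist');R,t=wristRT(s,m);P=cloud(m,d,R,t)
cv2.imwrite('pics/w5.png',p[:,:,::-1])
k=(np.abs(P[...,2]-.046)<.005).astype(np.uint8)
for a in cv2.findContours(k,0,cv2.CHAIN_APPROX_NONE)[0]:
    if cv2.contourArea(a)>300:
        q=plane(m,a.reshape(-1,2),.046,R,t)[:,:2].astype(np.float32);print(cv2.boundingRect(a),cv2.minAreaRect(q))
E
```

```text
t 16.8 pos [ 0.4313 -0.0918  0.1475] yaw 18.35 w 0.0869 q [-0.39 -0.17  2.07 -0.    1.24  0.86]
shift [-0.004 -0.01  -0.063] turn 0.01 dist 0.003
(295, 169, 57, 55) ((0.43167394399642944, -0.09169554710388184), (0.04586820304393768, 0.04583458602428436), 18.32328987121582)
(602, 0, 38, 78) ((0.608504056930542, -0.2588633894920349), (0.05401582270860672, 0.025459211319684982), 32.82623291015625)
```

View pics/w5.png

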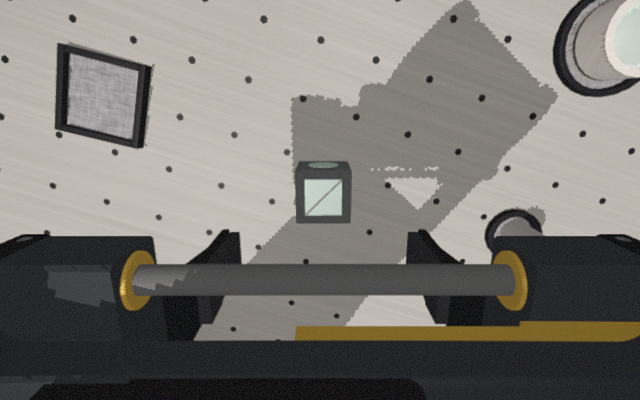

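The splitter at (323,196) is square to the jaws and centred under the tool. The post is standing in the small nest at (515,230).

Request:
{"op": "play_rows", "data": {
  "steps": [
    [0, 0, 0.7, 0, 100],
    [0, 0, 1.4, 0, 100],
    [0, 0, 2.1, 0, 100],
    [0, 0, 2.7, 0, 100],
    [0, 0, 3.1, 0, 100]
  ]
}}

```text
time: 17.27
tool_pos: [0.4296, -0.0923, 0.0204]
tool_rot: [0.987, 0.158, -0.001, -0.001]
contact_force: [-0.3, -0.3, 0.2]
grip_width: 0.0872
```

Request:
{"op": "play_rows", "data": {
  "steps": [
    [0, 0, 0.1, 0, 100],
    [0, 0, 0.1, 0, 100],
    [0, 0, 0.1, 0, 95],
    [0, 0, 0.1, 0, 85],
    [0, 0, 0.1, 0, 75]
  ],
  "squeeze": 20
}}

```text
time: 17.68
tool_pos: [0.4321, -0.092, 0.0201]
tool_rot: [0.987, 0.159, 0.001, 0.001]
contact_force: [0.2, 0.4, 0.4]
grip_width: 0.0764
```

```bash
python3 go.py .4315 -.0917 .0145 18.3
```

```text
t 17.68 pos [ 0.4321 -0.092   0.0201] yaw 18.3 w 0.0764 q [-0.39  0.04  2.15 -0.    0.95  0.86]
shift [-0.012 -0.013  0.139] turn 0.0 dist 0.006
```

Request:
{"op": "play_rows", "data": {
  "steps": [
    [0, 0, 0.08, 0, 75],
    [0, 0, 0.08, 0, 70],
    [0, 0, 0.08, 0, 65],
    [0, 0, 0.08, 0, 60],
    [0, 0, 0.08, 0, 55]
  ]
}}

```text
time: 18.1
tool_pos: [0.4308, -0.0912, 0.0155]
tool_rot: [0.987, 0.159, 0.0, 0.0]
contact_force: [-0.0, 0.4, 0.5]
grip_width: 0.0525
```

Request:
{"op": "play_rows", "data": {
  "steps": [
    [0, 0, 0, 0, 50],
    [0, 0, 0, 0, 45],
    [0, 0, 0, 0, 40],
    [0, 0, 0, 0, 40],
    [0, 0, 0, 0, 40]
  ]
}}

```text
time: 18.52
tool_pos: [0.4308, -0.0913, 0.0154]
tool_rot: [0.987, 0.159, 0.0, 0.0]
contact_force: [0.1, -0.3, 0.4]
grip_width: 0.0455
```

```bash
python3 go.py .4315 -.0917 .0145 18.3
```

```text
t 18.52 pos [ 0.4308 -0.0913  0.0154] yaw 18.32 w 0.0455 q [-0.39  0.05  2.15 -0.    0.94  0.86]
shift [0.013 0.015 0.023] turn 0.004 dist 0.001
```

Request:
{"op": "play_rows", "data": {
  "steps": [
    [0, 0, -0.2, 0, 40],
    [0, 0, -0.6, 0, 40],
    [0, 0, -1.2, 0, 40],
    [0, 0, -2.0, 0, 40],
    [0, 0, -2.8, 0, 40]
  ],
  "squeeze": 25
}}

```text
time: 18.93
tool_pos: [0.4295, -0.0907, 0.1281]
tool_rot: [0.987, 0.159, -0.001, -0.001]
contact_force: [0.8, -0.2, -2.0]
grip_width: 0.046
```

```bash
python3 go.py .4454 .1139 .14 4.5
```

```text
t 18.93 pos [ 0.4295 -0.0907  0.1281] yaw 18.31 w 0.046 q [-0.39 -0.14  2.09  0.    1.2   0.86]
shift [ 1.984 -4.733 -0.294] turn 2.763 dist 0.206
```

Request:
{"op": "play_rows", "data": {
  "steps": [
    [2.0, -4.6, -0.1, 2.7, 40],
    [2.0, -4.6, -0.1, 2.7, 40],
    [2.0, -4.6, -0.1, 2.7, 40],
    [2.0, -4.6, -0.1, 2.7, 40],
    [2.0, -4.6, -0.1, 2.7, 40]
  ]
}}

```text
time: 19.35
tool_pos: [0.448, 0.1043, 0.1319]
tool_rot: [0.999, 0.042, 0.0, -0.0]
contact_force: [0.5, 0.8, -2.6]
grip_width: 0.0459
```

Request:
{"op": "play_rows", "data": {
  "steps": [
    [0, 0, 0, 0, 40],
    [0, 0, 0, 0, 40],
    [0, 0, 0, 0, 40],
    [0, 0, 0, 0, 40]
  ]
}}

```text
time: 19.68
tool_pos: [0.4481, 0.1015, 0.1312]
tool_rot: [0.999, 0.042, -0.0, 0.0]
contact_force: [0.2, -0.5, -1.9]
grip_width: 0.0457
```

```bash
python3 go.py .4454 .1139 .14 4.5;python3 - <<'E'
from h import *
s=observe();p,d=grab_frame('wrist');m=camera_model('wrist');R,t=wristRT(s,m)
cv2.imwrite('pics/w6.png',p[:,:,::-1]);np.savez('w6.npz',p=p,d=d,R=R,t=t)
E
```

```text
t 19.68 pos [0.4481 0.1015 0.1312] yaw 4.76 w 0.0457 q [ 0.05 -0.09  2.04 -0.    1.2   1.54]
shift [-0.043 -0.314 -0.221] turn 0.051 dist 0.015
```

View pics/w6.png

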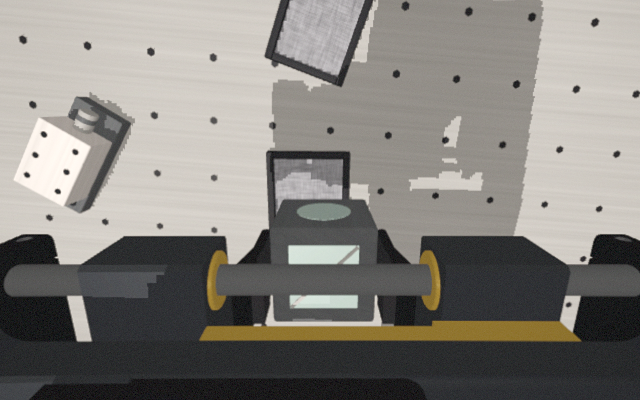

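```bash
python3 - <<'E'
from h import *
f=np.load('w6.npz');R,t=f['R'],f['t'];m=camera_model('wrist')
q=plane(m,[(267,152.5),(350,151.5)],.01,R,t);print(q);e=q[1]-q[0];print(np.linalg.norm(e))
u=-e[:2]/np.linalg.norm(e);yaw=np.degrees(np.arctan2(-u[0],u[1]));n=np.array([u[1],-u[0]])
print('yaw',yaw,'center',q[:,:2].mean(0)-n*.036)
E
```

```text
[[0.47778307 0.15186763 0.01      ]
 [0.48446956 0.08170258 0.01      ]]
0.07048292318706241
yaw 5.443654697625382 center [0.44528867 0.1133699 ]
```

Request:
{"op": "play_rows", "data": {
  "steps": [
    [-0.04, -0.31, 0.5, 0, 40],
    [-0.04, -0.31, 1.0, 0, 40],
    [-0.04, -0.31, 1.6, 0, 40],
    [-0.04, -0.31, 2.0, 0, 40],
    [-0.04, -0.31, 2.0, 0, 40]
  ]
}}

```text
time: 20.15
tool_pos: [0.4426, 0.113, 0.0477]
tool_rot: [0.999, 0.041, -0.004, 0.0]
contact_force: [-1.1, -0.7, -2.1]
grip_width: 0.0455
```

Request:
{"op": "play_rows", "data": {
  "steps": [
    [0, 0, 0, 0, 40],
    [0, 0, 0, 0, 40],
    [0, 0, 0, 0, 40]
  ]
}}

```text
time: 20.4
tool_pos: [0.4472, 0.1143, 0.0528]
tool_rot: [0.999, 0.041, 0.001, -0.0]
contact_force: [0.1, -1.1, -1.8]
grip_width: 0.0456
```

```bash
python3 go.py .4453 .1137 .0184 4.9
```

```text
t 20.4 pos [0.4472 0.1143 0.0528] yaw 4.76 w 0.0456 q [ 0.08  0.03  2.08 -0.    1.03  1.57]
shift [-0.051  0.011  0.861] turn -0.029 dist 0.034
```

Request:
{"op": "play_rows", "data": {
  "steps": [
    [-0.04, 0, 0.2, 0, 40],
    [-0.04, 0, 0.4, 0, 40],
    [-0.04, 0, 0.55, 0, 40],
    [-0.04, 0, 0.65, 0, 40],
    [-0.04, 0, 0.7, 0, 40]
  ]
}}

```text
time: 20.82
tool_pos: [0.4433, 0.1146, 0.0221]
tool_rot: [0.999, 0.042, -0.001, 0.0]
contact_force: [0.8, -0.0, -1.1]
grip_width: 0.0461
```

Request:
{"op": "play_rows", "data": {
  "steps": [
    [0, 0, 0.04, 0, 40],
    [0, 0, 0.04, 0, 40],
    [0, 0, 0.04, 0, 40],
    [0, 0, 0.04, 0, 40]
  ]
}}

```text
time: 21.15
tool_pos: [0.4444, 0.1147, 0.0219]
tool_rot: [0.999, 0.042, 0.0, -0.0]
contact_force: [1.0, 0.2, -1.8]
grip_width: 0.0459
```

```bash
python3 go.py .4453 .1137 .0184 4.9
```

```text
t 21.15 pos [0.4444 0.1147 0.0219] yaw 4.82 w 0.0459 q [ 0.08  0.08  2.1  -0.    0.96  1.57]
shift [0.02  0.026 0.088] turn -0.015 dist 0.004
```

Request:
{"op": "play_rows", "data": {
  "steps": [
    [0.02, 0.03, 0.03, 0, 40],
    [0.02, 0.03, 0.06, 0, 40],
    [0.02, 0.03, 0.07, 0, 40],
    [0.02, 0.03, 0.07, 0, 40],
    [0.02, 0.03, 0.07, 0, 40]
  ]
}}

```text
time: 21.57
tool_pos: [0.445, 0.1135, 0.0188]
tool_rot: [0.999, 0.042, -0.0, -0.0]
contact_force: [1.2, -0.5, -1.2]
grip_width: 0.0459
```

Request:
{"op": "play_rows", "data": {
  "steps": [
    [0, 0, 0.02, 0, 40],
    [0, 0, 0.04, 0, 40],
    [0, 0, 0.04, 0, 40],
    [0, 0, 0.04, 0, 40]
  ]
}}

```text
time: 21.9
tool_pos: [0.4452, 0.1135, 0.0184]
tool_rot: [0.999, 0.042, -0.0, 0.0]
contact_force: [-5.7, -1.7, 11.5]
grip_width: 0.0457
```

Contact. I release and retreat.

Request:
{"op": "play_rows", "data": {
  "steps": [
    [0, 0, 0, 0, 55],
    [0, 0, 0, 0, 58],
    [0, 0, 0, 0, 62],
    [0, 0, 0, 0, 68],
    [0, 0, 0, 0, 72]
  ]
}}

```text
time: 22.32
tool_pos: [0.445, 0.1135, 0.0172]
tool_rot: [0.999, 0.042, 0.0, -0.0]
contact_force: [0.2, -0.2, -0.4]
grip_width: 0.0589
```

Request:
{"op": "play_rows", "data": {
  "steps": [
    [0, 0, -0.3, 0, 75],
    [0, 0, -1.0, 0, 80],
    [0, 0, -1.8, 0, 90],
    [0, 0, -2.6, 0, 100],
    [0, 0, -3.2, 0, 100]
  ]
}}

```text
time: 22.73
tool_pos: [0.4457, 0.1136, 0.1478]
tool_rot: [0.999, 0.042, 0.001, -0.0]
contact_force: [1.0, 0.4, 0.8]
grip_width: 0.0814
```

```bash
python3 go.py .460 .3075 .15 -28.4
```

```text
t 22.73 pos [0.4457 0.1136 0.1478] yaw 4.82 w 0.0814 q [ 0.08 -0.12  2.02  0.    1.23  1.56]
shift [ 0.763 -4.801 -0.054] turn 6.643 dist 0.194
```

Yaw −28.4° would put joint 6 at 2.65, too close to its 2.68 limit. I turn the other way to the equivalent 151.6°.

Request:
{"op": "play_rows", "data": {
  "steps": [
    [0.76, -4.7, -0.4, -7, 100],
    [0.76, -4.7, -0.4, -7, 100],
    [0.76, -4.7, -0.4, -7, 100],
    [0.76, -4.7, -0.4, -7, 100],
    [0.76, -4.7, -0.4, -7, 100]
  ]
}}

```text
time: 23.15
tool_pos: [0.4596, 0.3071, 0.1619]
tool_rot: [0.939, 0.344, 0.001, -0.001]
contact_force: [0.1, 0.3, -0.2]
grip_width: 0.0868
```

Request:
{"op": "play_rows", "data": {
  "steps": [
    [0, 0, 0, -7.1, 100],
    [0, 0, 0, -7.1, 100],
    [0, 0, 0, -7.1, 100],
    [0, 0, 0, -7.1, 100],
    [0, 0, 0, -7.1, 100]
  ]
}}

```text
time: 23.57
tool_pos: [0.4593, 0.3035, 0.1609]
tool_rot: [0.79, 0.614, -0.0, -0.0]
contact_force: [-0.0, 0.5, -0.0]
grip_width: 0.087
```

Request:
{"op": "play_rows", "data": {
  "steps": [
    [0, 0, 0, -7.1, 100],
    [0, 0, 0, -7.1, 100],
    [0, 0, 0, -7.1, 100],
    [0, 0, 0, -7.1, 100],
    [0, 0, 0, -7.1, 100]
  ]
}}

```text
time: 23.98
tool_pos: [0.4594, 0.3033, 0.161]
tool_rot: [0.565, 0.825, -0.0, -0.0]
contact_force: [0.4, -0.5, -0.3]
grip_width: 0.0871
```

Request:
{"op": "play_rows", "data": {
  "steps": [
    [0, 0, 0, -7.1, 100],
    [0, 0, 0, -7.1, 100],
    [0, 0, 0, -7.1, 100],
    [0, 0, 0, -7.1, 100],
    [0, 0, 0, -7.1, 100]
  ]
}}

```text
time: 24.4
tool_pos: [0.4594, 0.3033, 0.161]
tool_rot: [0.287, 0.958, -0.0, -0.0]
contact_force: [-0.3, -0.2, -0.3]
grip_width: 0.0871
```

```bash
python3 go.py .460 .3075 .16 151.6
```

```text
t 24.4 pos [0.4594 0.3033 0.161 ] yaw 146.67 w 0.0871 q [ 0.44  0.1   1.79 -0.    1.26 -0.55]
shift [0.045 0.095 0.024] turn -0.986 dist 0.004
```

Request:
{"op": "play_rows", "data": {
  "steps": [
    [0.05, 0.1, 0, -0.9, 100],
    [0.05, 0.1, 0, -0.9, 100],
    [0.05, 0.1, 0, -0.9, 100],
    [0.05, 0.1, 0, -0.9, 100]
  ]
}}

```text
time: 24.73
tool_pos: [0.46, 0.3077, 0.1611]
tool_rot: [0.253, 0.967, -0.0, -0.0]
contact_force: [0.3, -0.3, 0.9]
grip_width: 0.0868
```

```bash
python3 go.py .460 .3075 .16 151.6;python3 - <<'E'
from h import *
s=observe();p,d=grab_frame('wrist');m=camera_model('wrist');R,t=wristRT(s,m);P=cloud(m,d,R,t)
cv2.imwrite('pics/w7.png',p[:,:,::-1])
k=(np.abs(P[...,2]-.042)<.006).astype(np.uint8)
for a in cv2.findContours(k,0,cv2.CHAIN_APPROX_NONE)[0]:
    if cv2.contourArea(a)>300:
        q=plane(m,a.reshape(-1,2),.042,R,t)[:,:2].astype(np.float32);print(cv2.boundingRect(a),cv2.minAreaRect(q))
E
```

```text
t 24.73 pos [0.46   0.3077 0.1611] yaw 150.69 w 0.0868 q [ 0.45  0.1   1.78 -0.    1.26 -0.61]
shift [-0.004 -0.004  0.027] turn -0.183 dist 0.001
(301, 159, 47, 64) ((0.4605787992477417, 0.30835798382759094), (0.03940192237496376, 0.056843094527721405), 61.75901412963867)
(462, 49, 150, 173) ((0.5132592916488647, 0.485819935798645), (0.17397499084472656, 0.03681403398513794), 14.14199447631836)
```

View pics/w7.png

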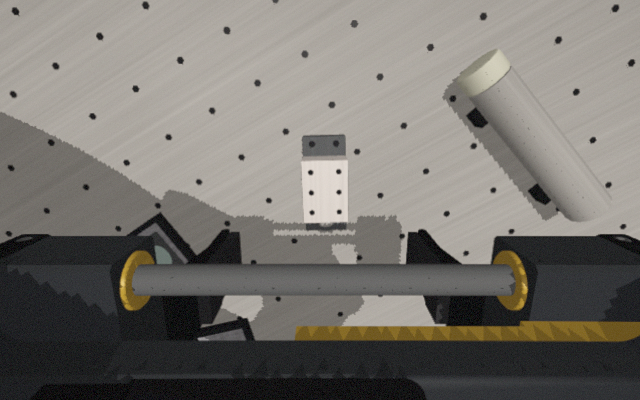

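The carriage at (325,192) is centred. I turn another 1° and descend.

Request:
{"op": "play_rows", "data": {
  "steps": [
    [0, -0.02, 0.7, -0.2, 100],
    [0, -0.02, 1.4, -0.2, 100],
    [0, -0.02, 2.1, -0.2, 100],
    [0, -0.02, 2.8, -0.2, 100],
    [0, -0.02, 3.3, -0.2, 100]
  ]
}}

```text
time: 25.2
tool_pos: [0.4584, 0.3063, 0.0268]
tool_rot: [0.244, 0.97, -0.001, -0.001]
contact_force: [-0.5, -0.4, 0.3]
grip_width: 0.0869
```

Request:
{"op": "play_rows", "data": {
  "steps": [
    [0, 0, 0.1, 0, 100],
    [0, 0, 0.1, 0, 100],
    [0, 0, 0.1, 0, 95],
    [0, 0, 0.1, 0, 85],
    [0, 0, 0.1, 0, 75]
  ],
  "squeeze": 20
}}

```text
time: 25.62
tool_pos: [0.4612, 0.3078, 0.0273]
tool_rot: [0.244, 0.97, 0.001, 0.001]
contact_force: [0.8, -0.1, 0.4]
grip_width: 0.0763
```

```bash
python3 go.py .4606 .308 .018 151.7
```

```text
t 25.62 pos [0.4612 0.3078 0.0273] yaw 151.81 w 0.0763 q [ 0.45  0.28  1.86 -0.    1.   -0.63]
shift [ 0.016 -0.004  0.232] turn 0.021 dist 0.009
```

Request:
{"op": "play_rows", "data": {
  "steps": [
    [0, 0, 0.1, 0, 75],
    [0, 0, 0.15, 0, 70],
    [0, 0, 0.15, 0, 65],
    [0, 0, 0.15, 0, 60],
    [0, 0, 0.15, 0, 55]
  ]
}}

```text
time: 26.03
tool_pos: [0.4597, 0.3071, 0.0193]
tool_rot: [0.243, 0.97, -0.0, -0.0]
contact_force: [-0.7, 0.6, 0.0]
grip_width: 0.0522
```

Request:
{"op": "play_rows", "data": {
  "steps": [
    [0, 0, 0, 0, 50],
    [0, 0, 0, 0, 45],
    [0, 0, 0, 0, 40],
    [0, 0, 0, 0, 35],
    [0, 0, 0, 0, 35]
  ]
}}

```text
time: 26.45
tool_pos: [0.4601, 0.3074, 0.0195]
tool_rot: [0.244, 0.97, 0.0, 0.0]
contact_force: [1.0, 2.0, -0.5]
grip_width: 0.04
```

Request:
{"op": "play_rows", "data": {
  "steps": [
    [0, 0, 0, 0, 35],
    [0, 0, 0, 0, 35]
  ],
  "squeeze": 35
}}

```text
time: 26.62
tool_pos: [0.46, 0.3074, 0.0195]
tool_rot: [0.243, 0.97, 0.0, 0.0]
contact_force: [1.2, 2.4, 0.0]
grip_width: 0.0396
```

```bash
python3 go.py .4606 .308 .018 151.7
```

```text
t 26.62 pos [0.46   0.3074 0.0195] yaw 151.82 w 0.0396 q [ 0.45  0.29  1.86  0.    0.99 -0.63]
shift [-0.006  0.021  0.036] turn 0.023 dist 0.002
```

Gripped. I lift.

Request:
{"op": "play_rows", "data": {
  "steps": [
    [0, 0, -0.2, 0, 35],
    [0, 0, -0.6, 0, 35],
    [0, 0, -1.2, 0, 35],
    [0, 0, -2.0, 0, 35],
    [0, 0, -2.8, 0, 35]
  ]
}}

```text
time: 27.03
tool_pos: [0.4578, 0.306, 0.1311]
tool_rot: [0.243, 0.97, -0.002, -0.002]
contact_force: [0.5, 0.4, -2.9]
grip_width: 0.0395
```

```bash
python3 go.py .600 .1114 .14 164.7
```

```text
t 27.03 pos [0.4578 0.306  0.1311] yaw 151.82 w 0.0395 q [ 0.45  0.13  1.81 -0.    1.21 -0.63]
shift [-5.43  -2.611 -0.226] turn -2.577 dist 0.241
```

Request:
{"op": "play_rows", "data": {
  "steps": [
    [-5.43, -2.55, -0.1, -2.55, 35],
    [-5.43, -2.55, -0.1, -2.55, 35],
    [-5.43, -2.55, -0.1, -2.55, 35],
    [-5.43, -2.55, -0.1, -2.55, 35],
    [-5.43, -2.55, -0.1, -2.55, 35]
  ]
}}

```text
time: 27.45
tool_pos: [0.5819, 0.1408, 0.1345]
tool_rot: [0.134, 0.991, -0.0, -0.001]
contact_force: [1.4, 0.3, -4.0]
grip_width: 0.0396
```

```bash
python3 go.py .600 .1114 .14 164.7
```

```text
t 27.45 pos [0.5819 0.1408 0.1345] yaw 164.6 w 0.0396 q [ 0.11  0.24  1.68 -0.    1.23 -1.2 ]
shift [-0.632 -0.589 -0.138] turn -0.021 dist 0.035
```

Request:
{"op": "play_rows", "data": {
  "steps": [
    [-0.55, -0.5, 0, 0, 35],
    [-0.55, -0.5, 0, 0, 35],
    [-0.55, -0.5, 0, 0, 35],
    [-0.55, -0.5, 0, 0, 35],
    [-0.55, -0.5, 0, 0, 35]
  ]
}}

```text
time: 27.87
tool_pos: [0.5967, 0.1185, 0.1342]
tool_rot: [0.134, 0.991, -0.0, -0.001]
contact_force: [0.5, -0.3, -2.7]
grip_width: 0.0397
```

```bash
python3 go.py .600 .1114 .14 164.7;python3 - <<'E'
from h import *
s=observe();p,d=grab_frame('wrist');m=camera_model('wrist');R,t=wristRT(s,m)
cv2.imwrite('pics/w8.png',p[:,:,::-1]);np.savez('w8.npz',p=p,d=d,R=R,t=t)
E
```

```text
t 27.87 pos [0.5967 0.1185 0.1342] yaw 164.63 w 0.0397 q [ 0.07  0.26  1.65  0.    1.23 -1.24]
shift [-0.126 -0.15  -0.146] turn -0.015 dist 0.01
```

View pics/w8.png

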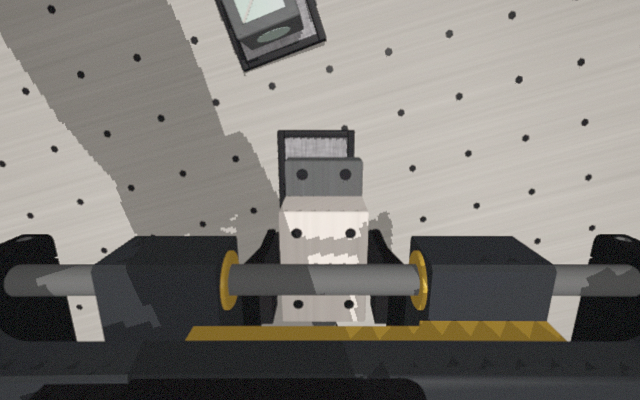

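```bash
python3 - <<'E'
from h import *
f=np.load('w8.npz');R,t=f['R'],f['t'];m=camera_model('wrist')
q=plane(m,[(277.5,129.5),(354.5,130)],.01,R,t)[:,:2];e=q[1]-q[0];print(q,np.linalg.norm(e))
u=e/np.linalg.norm(e);n=np.array([-u[1],u[0]]);
print('yaw',np.degrees(np.arctan2(*-n[::-1])),np.degrees(np.arctan2(*n[::-1])))
a=np.radians(164.7);fw=np.array([np.cos(a),np.sin(a)])
print('nest c',q.mean(0)-fw*.059)
b=plane(m,[(285,158),(362.5,157.5)],.1342-.0195+.014,R,t)[:,:2]
print('stage c',b.mean(0)-fw*.046,np.linalg.norm(b[1]-b[0]))
E
```

```text
[[0.53568325 0.09515239]
 [0.55330076 0.15764056]] 0.06492417314592674
yaw -15.744917330863666 164.25508266913636
nest c [0.60140089 0.11082797]
stage c [0.59598895 0.11890255] 0.03919564198290718
```

```bash
python3 go.py .6007 .1111 .0225 164.5
```

```text
t 27.92 pos [0.5969 0.1187 0.1343] yaw 164.66 w 0.0397 q [ 0.07  0.26  1.65  0.    1.23 -1.24]
shift [-0.147 -0.158  2.796] turn 0.032 dist 0.112
```

Request:
{"op": "play_rows", "data": {
  "steps": [
    [-0.13, -0.14, 0.5, 0, 35],
    [-0.13, -0.14, 1.0, 0, 35],
    [-0.13, -0.14, 1.6, 0, 35],
    [-0.13, -0.14, 1.9, 0, 35],
    [-0.13, -0.14, 1.9, 0, 35]
  ]
}}

```text
time: 28.33
tool_pos: [0.5979, 0.1116, 0.0549]
tool_rot: [0.133, 0.991, -0.001, -0.004]
contact_force: [-1.0, -0.1, -3.8]
grip_width: 0.0394
```

Request:
{"op": "play_rows", "data": {
  "steps": [
    [0, 0, 0, 0, 35],
    [0, 0, 0, 0, 35],
    [0, 0, 0, 0, 35]
  ]
}}

```text
time: 28.58
tool_pos: [0.603, 0.1111, 0.0607]
tool_rot: [0.134, 0.991, 0.0, 0.002]
contact_force: [0.1, -0.5, -2.4]
grip_width: 0.04
```

```bash
python3 go.py .6007 .1111 .0225 164.5
```

```text
t 28.58 pos [0.603  0.1111 0.0607] yaw 164.59 w 0.04 q [ 0.05  0.35  1.69  0.    1.1  -1.25]
shift [ 0.057 -0.017  0.955] turn 0.018 dist 0.038
```

Request:
{"op": "play_rows", "data": {
  "steps": [
    [0.05, -0.01, 0.2, 0, 35],
    [0.05, -0.01, 0.4, 0, 35],
    [0.05, -0.01, 0.6, 0, 35],
    [0.05, -0.01, 0.75, 0, 35],
    [0.05, -0.01, 0.8, 0, 35]
  ]
}}

```text
time: 29.0
tool_pos: [0.5981, 0.1107, 0.0246]
tool_rot: [0.134, 0.991, -0.0, -0.002]
contact_force: [0.2, -0.4, -3.4]
grip_width: 0.0396
```

Request:
{"op": "play_rows", "data": {
  "steps": [
    [0, 0, 0.02, 0, 35],
    [0, 0, 0.02, 0, 35],
    [0, 0, 0.02, 0, 35],
    [0, 0, 0.02, 0, 35]
  ]
}}

```text
time: 29.33
tool_pos: [0.5999, 0.1109, 0.0263]
tool_rot: [0.134, 0.991, 0.0, 0.0]
contact_force: [-0.2, -0.5, -3.3]
grip_width: 0.0397
```

```bash
python3 go.py .6007 .1111 .0225 164.5
```

```text
t 29.33 pos [0.5999 0.1109 0.0263] yaw 164.57 w 0.0397 q [ 0.05  0.4   1.7   0.    1.04 -1.25]
shift [-0.017  0.009  0.095] turn 0.014 dist 0.004
```

Request:
{"op": "play_rows", "data": {
  "steps": [
    [0, 0, 0.03, 0, 35],
    [0, 0, 0.05, 0, 35],
    [0, 0, 0.07, 0, 35],
    [0, 0, 0.07, 0, 35],
    [0, 0, 0.07, 0, 35]
  ]
}}

```text
time: 29.75
tool_pos: [0.5994, 0.1109, 0.023]
tool_rot: [0.134, 0.991, 0.0, -0.0]
contact_force: [0.0, 0.1, -3.1]
grip_width: 0.0402
```

Request:
{"op": "play_rows", "data": {
  "steps": [
    [0, 0, 0.02, 0, 35],
    [0, 0, 0.04, 0, 35],
    [0, 0, 0.04, 0, 35],
    [0, 0, 0.04, 0, 35]
  ]
}}

```text
time: 30.08
tool_pos: [0.5996, 0.1109, 0.0224]
tool_rot: [0.134, 0.991, -0.0, 0.0]
contact_force: [-3.6, 0.3, 6.5]
grip_width: 0.0397
```

Contact, so I release. Then I retreat and move clear of the top camera.

Request:
{"op": "play_rows", "data": {
  "steps": [
    [0, 0, 0, 0, 48],
    [0, 0, 0, 0, 51],
    [0, 0, 0, 0, 55],
    [0, 0, 0, 0, 60],
    [0, 0, 0, 0, 66]
  ]
}}

```text
time: 30.5
tool_pos: [0.5996, 0.1109, 0.0214]
tool_rot: [0.134, 0.991, 0.0, 0.0]
contact_force: [0.0, -0.1, -0.4]
grip_width: 0.0531
```

Request:
{"op": "play_rows", "data": {
  "steps": [
    [0, 0, -0.3, 0, 70],
    [0, 0, -1.0, 0, 80],
    [0, 0, -1.8, 0, 90],
    [0, 0, -2.6, 0, 100],
    [0, 0, -3.6, 0, 100]
  ]
}}

```text
time: 30.92
tool_pos: [0.5982, 0.1108, 0.166]
tool_rot: [0.134, 0.991, -0.0, -0.001]
contact_force: [0.6, -0.1, -0.0]
grip_width: 0.0794
```

Request:
{"op": "play_rows", "data": {
  "steps": [
    [2.0, 1, -1, 0, 100],
    [5, 2, -1.5, 0, 100],
    [5, 2, -1.5, 0, 100],
    [5, 2, -1.5, 0, 100],
    [5, 2, -1.5, 0, 100]
  ]
}}

```text
time: 31.33
tool_pos: [0.439, 0.2327, 0.2232]
tool_rot: [0.135, 0.991, 0.0, 0.001]
contact_force: [0.4, 1.4, -0.3]
grip_width: 0.087
```

```bash
python3 go.py .36 0 .25 164; python3 - <<'E'
from h import *
for n in('top','scene'):
    p,d=grab_frame(n);np.savez(n+'1.npz',p=p,d=d)
    q=p[100:300,120:520] if n=='top' else p[130:300,170:600]
    cv2.imwrite(f'pics/{n}1.png',cv2.resize(q[:,:,::-1],None,fx=1.86,fy=1.86,interpolation=cv2.INTER_CUBIC))
E
```

```text
t 31.33 pos [0.439  0.2327 0.2232] yaw 164.53 w 0.087 q [ 0.33 -0.09  1.85  0.    1.38 -0.97]
shift [ 0.351 -6.134 -0.676] turn 0.106 dist 0.247
```

View pics/top1.png

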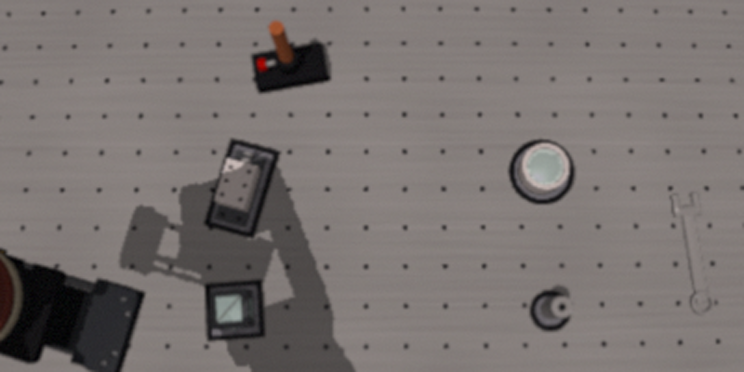

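View pics/scene1.png

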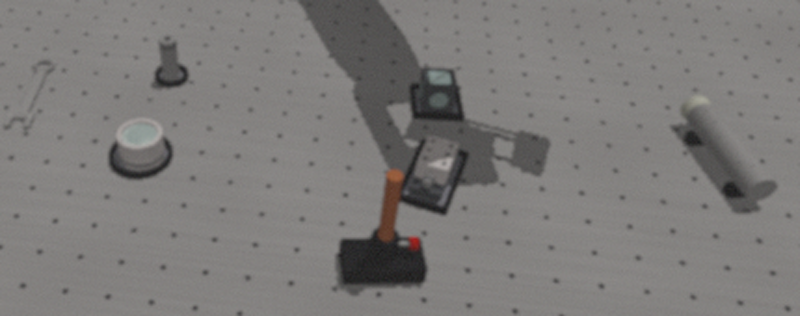

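Everything appears to be in its nest, and the stand and wrench look unmoved. I check the heights and centres numerically.

```bash
python3 - <<'E'
from h import *
m=camera_model('top');f=np.load('top1.npz');p,d=f['p'],f['d'];P=cloud(m,d);z0=-.0009
f0=np.load('top0.npz')
for n,c,z in (('lens',(.6205,-.2757),.043),('post',(.4432,-.2812),.073),('split',(.4453,.1137),.049),('stage',(.6005,.1112),.045)):
    k=((np.hypot(P[...,0]-c[0],P[...,1]-c[1])<.05)&(np.abs(P[...,2]-z)<.008)).astype(np.uint8)
    a=max(cv2.findContours(k,0,cv2.CHAIN_APPROX_NONE)[0],key=cv2.contourArea)
    q=plane(m,a.reshape(-1,2),z)[:,:2].astype(np.float32)
    r=cv2.minAreaRect(q);print(n,'nest',c,'obj',np.round(r[0],4),np.round(r[1],3),round(r[2],1),'topz',np.median(P[...,2][k>0]).round(4)-z0,'expect',z)
df=np.abs(p.astype(int)-f0['p']).max(2)
print('stand diff',df[105:152,250:300].max(),'wrench diff',df[200:272,478:505].max())
E
```

```text
lens nest (0.6205, -0.2757) obj [ 0.6203 -0.2748] [0.061 0.057] 89.8 topz 0.0419 expect 0.043
post nest (0.4432, -0.2812) obj [ 0.4438 -0.2803] [0.025 0.022] 89.2 topz 0.0726 expect 0.073
split nest (0.4453, 0.1137) obj [0.4453 0.1129] [0.044 0.048] 5.2 topz 0.0489 expect 0.049
stage nest (0.6005, 0.1112) obj [0.5991 0.1103] [0.04  0.057] 73.8 topz 0.044899999999999995 expect 0.045
stand diff 11 wrench diff 11
```

Request:
{"op": "play_rows", "data": {
  "steps": [
    [0, 0, 0, 0, 100],
    [0, 0, 0, 0, 100],
    [0, 0, 0, 0, 100]
  ]
}}

```text
time: 31.68
tool_pos: [0.4412, 0.2314, 0.2217]
tool_rot: [0.135, 0.991, -0.0, 0.0]
contact_force: [-0.2, 0.3, -0.2]
grip_width: 0.0868
```

```bash
python3 -c "
from cell import *
print(sign_off())"
```

```text
the job is handed in; nothing more can be done
None
```

The optical table is cleared. I placed the lens, post, beam-splitter housing and translation stage, in that order, each in its matching nest. I lowered each one until the wrist force showed floor contact, about 6–12 N, and only then released it. The job was handed in at 31.7 s with the gripper open and clear of everything.

My last check, from the top camera, found each piece within 2 mm of its nest's centre. Their tops were within about 1 mm of the height expected for sitting flat on the floor. The splitter and stage were aligned with their nests to within about 1.5°. The pictures of the clamp stand and wrench were unchanged from the start apart from noise. No check failed or disagreed. One early wrist-camera circle fit of the wide nest was spoiled by other dark pixels in the picture; I dropped it in favour of direct edge measurements, which matched the top view.

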